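# Shorten the drying rack by one hole and lay a board on it

### The job

The drying rack stands one hole too long for the longer of the two loose wooden boards. Press in its sprung button, slide the tube in to the next hole so that the button snaps fully out again, feeling for the stop and never forcing the tube hard against the button; then lay the longer board gently across the two rests, flat and between their upright lips, and let go. Leave the other things on the table where they are.

Things in the scene. Friction and masses are not known exactly. Their poses are not given: they have to be found in the camera images.
- rack: Drying rack for boards, 325 mm long, bolted down: two grey end frames joined by a level telescoping tube. Origin on the table right below the sprung button; x along the tube from the bolted to the sliding end, y across, z up. Tube axis: y 0, 65 mm up. Between the frames only the tube stands up (top 80 mm); frames: foot 130 mm wide, upright, rest, lip (top 123 mm up).
- outer_tube: Sliding end with its bare aluminium tube, 30 mm square (sides at rack y -15 and +15 mm), which slides over the bolted end's 24 mm tube. Axes as rack; origin at rack x 0 at the start, within 1 mm. The tube spans its own x -59 (black 34 mm collar to -47) to +120 mm; 12 mm holes in its -y side drilled by hand 25 to 55 mm apart, unevenly; the button starts in the second from the collar. Drags with 6 to 8 N.
- snap_button: Sprung steel button, 10 mm wide, domed, carried by the inner tube (rack x 0, 65 mm up), sticking out of the outer tube's -y side. Origin: top of the dome, rack y -21 mm when out (6 mm proud). Pressed along +y: 2 N at first, 3.5 N when flush, stop at 9.5 mm. Over 3 mm proud it locks the tube, with 0.8 mm play either way. Over 15 N of tube wall on the button bends it.
- tube_grip (a point): Point on the outer tube's axis, 65 mm up, at the hole where the button is at the start; moves with the tube. Pinching here across y between flat fingers, one on the button, presses it flush; then 10 to 20 N of pull dips the dome under the wall, where it stays in. Shortening: towards rack -x: 25 to 55 mm on, the next hole comes over the button, which springs out by itself and stops the tube.
- bolted_rest (a point): Middle of the top of the bolted end's rest: a level, rubber-topped ledge, 25 mm along the tube by 110 mm across, 105 mm above the table, at rack x -142.5 mm. A lip at its outer edge (rack x -155 mm) stands 18 mm higher. Lay things on gently: well under 25 N.
- sliding_rest (a point): Middle of the top of the sliding end's rest, the same ledge mirrored (lip on its far side), at rack x 132.5 mm at the start (gap between the ledges then 250 mm, between the lips 300 mm); it moves with the outer tube.
- long_board_mid (a point): Centre (half-way up) of the longer loose board, brown wood, 235 x 52 x 22 mm, 0.18 kg, lying flat on the table; x along its length, z up. Finally it lies along the tube, on both rests, its underside 105 mm above the table.
- long_board: The same longer board; origin at the middle of its underside.
- short_board: The shorter board, same wood and section, 160 x 52 x 22 mm: not wanted.
- oil_bottle: Clear bottle with oil, white cap, 66 mm wide, 190 mm high: leave alone. Origin under its middle.
- thinner_bottle: Second such bottle, fuller: leave alone. Origin under its middle.
- cork_block: Cork sanding block 110 x 60 x 30 mm: leave alone. Origin under its middle.
- wax_tin: Round steel wax tin, 83 mm wide, 35 mm high: leave alone. Origin under its middle.
- mini_block: Offcut of pale wood 50 x 35 x 40 mm: leave alone. Origin under its middle.
- brush: Wooden-handled brush lying flat: leave alone.

How it is judged (in metres and radians):
On the way:
1. the outer tube stands at the next hole and the button has sprung out of it (x of tube_grip in the frame of rack between -0.065 and -0.02 m and y of snap_button in the frame of rack below -0.0195 m), for 0.2 s.
At the end, for the whole second after the job is handed in: Tube locked in its next hole (20 to 65 mm shorter, button fully out within 1.5 mm); longer board released and at rest, flat on both rests between the lips: level within 0.05 rad, centre 116 mm up within 4, along the tube within 0.2 rad and within 30 mm of its line (all of step 1 and x of long_board_mid in the frame of rack between -0.04 and -0.015 m and y of long_board_mid in the frame of rack between -0.03 and 0.03 m and z of long_board_mid in the frame of rack between 0.112 and 0.12 m and angle between long_board_mid's own z axis and vertical below 0.05 rad and angle between the x axis of long_board_mid and the x axis of rack, either way round below 0.2 rad and contact force between long_board and rack above 0.3 N and linear speed of long_board below 0.02 m/s); the robot touches nothing.
It fails at once if the tube is forced against the button with more than 15 N (contact force between snap_button and outer_tube above 15 N).
It fails at once if the board is slammed or pressed on the rack with more than 25 N (contact force between long_board and rack above 25 N).
It fails at once if another thing on the table is moved by more than 30 mm (distance of any of short_board, oil_bottle, thinner_bottle, cork_block, wax_tin, mini_block, brush from where it was at the start of the episode above 0.03 m).
It also fails if it takes over 64 s, if anything falls off the work surface, if the arm or the gripper's body presses on something with over 40 N, if the wrist force passes 120 N, or if a joint passes its speed limit or range.

### The arm

A 7-joint arm with a two-finger parallel gripper is mounted at the origin on the work surface. World frame = base frame: x ahead of the robot, y to its left, z up, the work surface at z = 0. Lengths are in mm, angles in rad, forces in N, time in s.
With the tool pointing down it reaches from about 400 to 850 mm from the base axis. Payload 4.5 kg.
Tool frame: the origin (TCP) lies between the finger pads; the fingertips stand robot.tips_ahead ahead of it and the grasp point (between the pads) lies 2 mm behind it (robot.tips_ahead is the distance from the TCP to the fingertips, in mm); y points along the fingers, z is the direction in which the jaws open and shut, and the axes are right-handed (so a half turn about y gives the same grasp; the last joint's range is limited). The gripper opens to 85 mm and grips with 20 to 120 N. Pads are 22 mm wide; open, the fingers measure 114 mm over their backs; the gripper's body (76 mm by 85 mm) begins 54 mm behind the grasp point. The pads swing forward as they close: fully open they stand 13 mm farther back than shut.
Start: joints at [1.204, 0.689, -0.195, 1.565, 0.157, 0.902, -0.215], TCP at [243.878, -575.481, 222.117] pointing down, gripper open.
Joint ranges: [-3.01, 3.01], [-0.46, 2.08], [-1.47, 1.51], [0.13, 2.56], [-1, 4.14], [0.04, 2.09], [-2.66, 2.66]. Speed limits (rad/s): [2.57, 2.57, 3.14, 3.14, 3.14, 3.14, 3.14].

### API

Orientations are given as a 3x3 rotation matrix whose columns are the frame's x, y, z axes.
In Python, from rig import readout, vision, order, robot gives the robot as it stands. The module is installed in compiled form; this text tells all that it offers.
- The arm moves only by the tool play_rows, never from a script. Its argument "increments" is a list of rows, each a list of 5 numbers: the shift along the tool's x, y, z in mm, then the turn about the tool's y in rad, then the opening in per cent of the stroke, from 0 (shut) to 100 (fully open). A call has 1 to 20 rows; each row is the pose to reach, as a shift and turn from the pose measured when the call began, along the tool's axes at that moment; what a row does not reach only later rows make up. A row lasts 1/10 s, in which the tool goes at most 50 mm and 8.59 degrees, less where a joint would pass 70% of its speed; a pose out of reach is approached as far as the arm can. A call with a gripper value outside its range is refused whole. The fingers move at their own pace and stop on an object; "grip_force" is the grip in N (left out, the last holds). Time passes only in rows, so rows that repeat a pose let the fingers close. It gives the time, the measured TCP pose, the force and the opening at its end, in the units of the state.
- readout.observe(): the state, without advancing time (a new reading comes with each control period).
- vision.camera(name): name is "side" or "top"; returns a dict with "image" (384x512x3 uint8, red, green, blue), "z_map" (384x512 float32, mm along the optical axis (not along the pixel's ray), 0 where there is no reading), "mtx" (3x3 intrinsics, pixels), "R" (3x3) and "t" (3): a world point X has camera coordinates R X + t. Camera axes: x right, y down, z forward; pixel columns grow to the right and rows downward; lengths in mm; the calibration is good to about 2 mm. A picture is of the moment at which its call begins.
- order.finish_job(): hands the job in, once; it reports no verdict.
The state is a dict: "time": time; "q": joint angles; "joint_velocities": joint speeds; "tau": joint torques, N m; "ee_pos": TCP position; "ee_rot": TCP orientation; "ft_force": force on the tool from outside, world axes, zero at the start; "wrist_torque": the same for the moment, N m; "width": opening from 0.0 (shut) to 1.0 (fully open).
Only numpy, scipy, OpenCV 4.12 (cv2) and the standard library are available. Lean on these libraries where they do the work, as an engineer would, in place of code of your own. Each camera call takes 0.05 s, during which the arm holds its last target. There are 200 camera calls.

## Working session

There is one attempt and no reset: what is moved stays moved. The work goes in short steps, Python scripts to look and compute and a tool call to move; the robot and the scene stay as the last step left them, time stands still between calls to the robot, and variables do not carry over. Pictures are saved under pics/ and viewed, about 8 in all and at most 12, crops included, and the job is handed in when it is done.

Besides the shell and the picture viewer there is one more tool, called after "Emit:" as name(argument=value, ...) on one line, values as JSON. play_rows: Moves the arm, as the interface text tells. Its arguments: {"type":"object","properties":{"increments":{"type":"array","items":{"type":"array","items":{"type":"number"}}},"grip_force":{"type":"number"}},"required":["increments"]}

```bash
mkdir -p pics; python3 - <<'E'
from rig import readout, vision, order, robot
import numpy as np,cv2
s=readout.observe()
print(s['time'],s['ee_pos'],np.round(s['ee_rot'],3).tolist(),s['width'],s['ft_force'],robot.tips_ahead)
for n in('top','side'):
    c=vision.camera(n); np.savez(f'{n}0.npz',**c)
    cv2.imwrite(f'pics/{n}0.png',cv2.resize(c['image'][:,:,::-1],(800,600)))
    print(n,c['mtx'].tolist(),np.round(c['R'],3).tolist(),c['t'], (-c['R'].T@c['t']))
E
```

```text
0.0 [ 243.53776229 -574.85810337  221.27674421] [[-0.921, -0.001, 0.39], [-0.39, 0.002, -0.921], [0.0, -1.0, -0.002]] 1.001830915117303 [-0.46044742 -0.25914698 -0.37070367] 17.0
top [[446.40659386269255, 0.0, 259.72910280951606], [0.0, 446.40659386269255, 185.78085708664656], [0.0, 0.0, 1.0]] [[0.028, -1.0, -0.004], [-0.993, -0.027, -0.114], [0.114, 0.007, -0.993]] [  -4.94528292  569.38310402 1198.62432524] [ 429.41983844    1.87280714 1255.5942589 ]
side [[495.60089400732306, 0.0, 255.67368406159463], [0.0, 495.60089400732306, 196.05593778313406], [0.0, 0.0, 1.0]] [[0.986, -0.167, 0.011], [-0.118, -0.74, -0.662], [0.119, 0.652, -0.749]] [-563.46259473  124.70303992 1150.30597846] [ 433.17745637 -751.59562689  950.63457377]
```

View pics/top0.png

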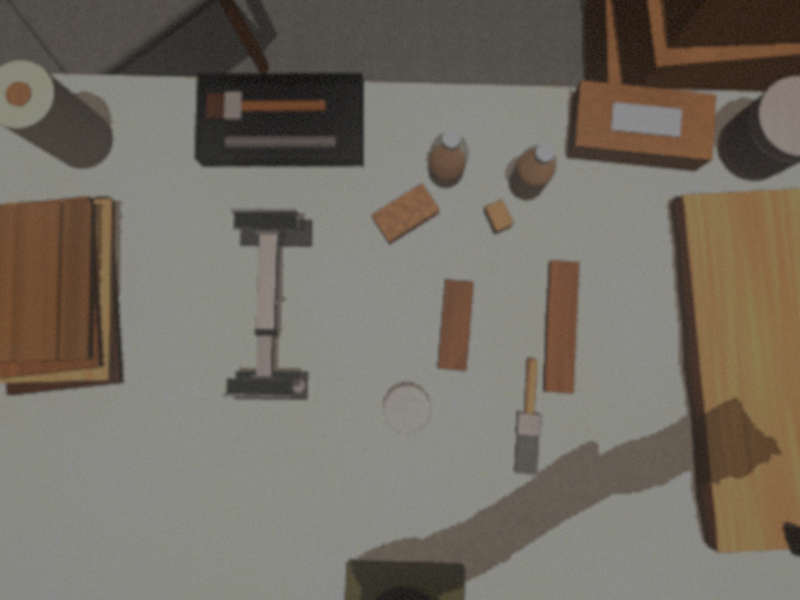

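View pics/side0.png

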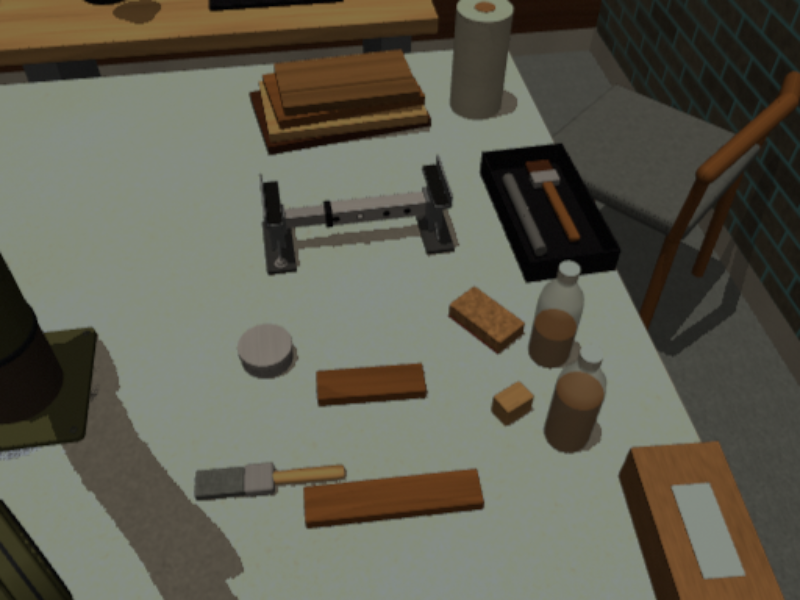

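The top view shows the rack at the left, its bolted end near the robot (265,385) and its button bump at about (281,297). The long board is at (562,327). In the side view, the tube's holes and button run along row 213, columns 330–410.

```bash
cat > h.py <<'E'
import numpy as np,cv2
def load(n): return dict(np.load(n+'.npz'))
def pts(c):
    z=c['z_map'];v,u=np.mgrid[:z.shape[0],:z.shape[1]]
    K=c['mtx'];p=np.stack([(u-K[0,2])/K[0,0]*z,(v-K[1,2])/K[1,1]*z,z],-1)
    w=(p-c['t'])@c['R']; w[z==0]=np.nan; return w
def ray(c,u,v):
    K=c['mtx'];d=c['R'].T@np.array([(u-K[0,2])/K[0,0],(v-K[1,2])/K[1,1],1]);return -c['R'].T@c['t'],d
def plane(c,u,v,n,k):
    o,d=ray(c,u,v);n=np.array(n,float);return o+d*(k-n@o)/(n@d)
def onz(c,u,v,z): return plane(c,u,v,[0,0,1],z)
E
python3 - <<'E'
from h import *
np.set_printoptions(precision=1,suppress=True)
c=load('top0');w=pts(c)
hsv=cv2.cvtColor(c['image'],cv2.COLOR_RGB2HSV)
m=((hsv[...,1]>110)).astype(np.uint8)
cs,_=cv2.findContours(m,cv2.RETR_EXTERNAL,cv2.CHAIN_APPROX_NONE)
for k in cs:
    if 800<cv2.contourArea(k)<4000:
        q=np.array([onz(c,*p[0],22)[:2] for p in k],np.float32)
        print('rect',k.mean(0),cv2.minAreaRect(q))
# tube
roi=np.zeros(m.shape,bool);roi[150:215,155:190]=1
sel=roi&(w[...,2]>70)&(w[...,2]<92)
print(sel.sum())
P=w[sel];print(np.median(P[:,2]))
n=sel.sum(1)
for r in range(150,215,4):
    x=np.where(sel[r])[0]
    if len(x): print(r,x.min(),x.max(),onz(c,x.min()-.5,r,80)[:2],onz(c,x.max()+.5,r,80)[:2])
s=load('side0')
cv2.imwrite('pics/side_crop.png',cv2.resize(s['image'][95:185,155:305,::-1],(800,480),interpolation=cv2.INTER_CUBIC))
cv2.imwrite('pics/top_crop.png',cv2.resize(c['image'][130:260,140:205,::-1],(300,600),interpolation=cv2.INTER_CUBIC))
a=cv2.imread('pics/side_crop.png');b=cv2.imread('pics/top_crop.png')
E
```

```text
rect [[291.2 207.7]] ((512.7718505859375, -77.96460723876953), (44.81999588012695, 150.95249938964844), 86.3919448852539)
rect [[358.9 208.8]] ((515.9619140625, -264.6686706542969), (48.17472839355469, 228.03025817871094), 87.63899230957031)
781
79.75390063342027
150 166 178 [653.4 265.3] [654.3 230.4]
154 166 176 [642.5 264.7] [643.3 235.3]
158 166 176 [631.7 264.1] [632.5 234.7]
162 165 176 [620.8 266.2] [621.7 234.2]
166 165 176 [610.  265.7] [610.9 233.7]
170 165 176 [599.2 265.1] [600.1 233.1]
174 165 176 [588.5 264.6] [589.4 232.6]
178 165 176 [577.8 264. ] [578.6 232.1]
182 165 175 [567.1 263.5] [567.9 234.2]
186 164 175 [556.3 265.5] [557.2 233.7]
190 164 175 [545.7 265. ] [546.5 233.2]
194 164 175 [535.  264.4] [535.9 232.7]
198 164 175 [524.4 263.9] [525.3 232.1]
202 164 175 [513.8 263.3] [514.7 231.6]
206 164 175 [503.3 262.8] [504.1 231.1]
210 163 175 [492.6 264.9] [493.6 230.6]
214 163 175 [482.1 264.3] [483. 230.]
```

View pics/side_crop.png

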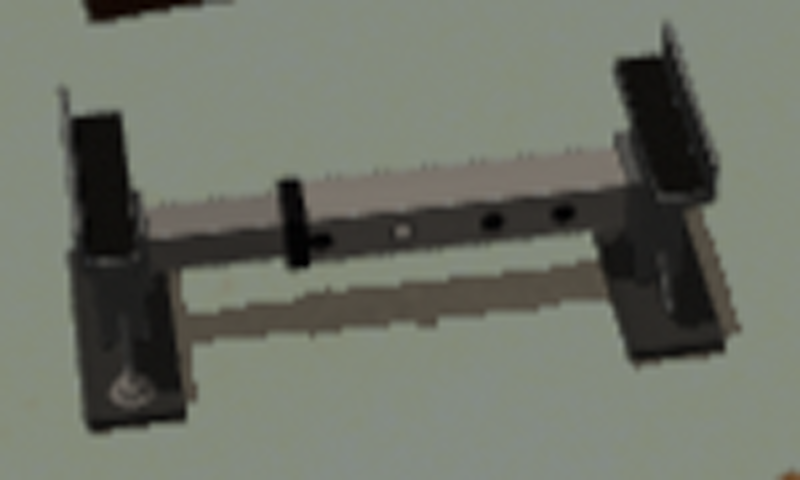

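View pics/top_crop.png

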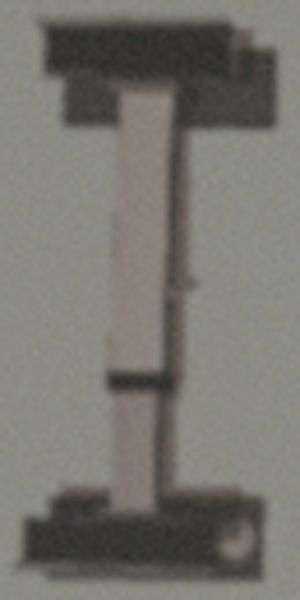

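The side crop shows the button at (402,231). Holes are at (320,240), (492,222) and (563,213), and the collar is at (293,225). The next hole is the one toward the far end, at (492,222).

```bash
python3 - <<'E'
from h import *
from rig import readout
np.set_printoptions(precision=1,suppress=True)
c=load('top0');s=load('side0');w=pts(c)
sel=np.zeros(w.shape[:2],bool);sel[150:215,155:190]=1
sel&=(w[...,2]>72)&(w[...,2]<88)
C=[]
for r in range(153,218):
    x=np.where(sel[r])[0]
    if 9<=len(x)<=13: C.append(onz(c,x.mean(),r,80)[:2])
C=np.array(C);a,b=np.polyfit(C[:,0],C[:,1],1);print('line',a,b,'yaw',np.arctan(a))
ws=pts(s);q=(ws[...,2]>74)&(ws[...,2]<86);v,u=np.where(q);k=(u>190)&(u<265)&(v>120)&(v<150)
P=ws[v[k],u[k]];print('side tube mean',np.median(P,0),'line y there',a*np.median(P[:,0])+b)
y=np.arctan(a);ax=np.array([np.cos(y),np.sin(y),0]);n=np.array([-np.sin(y),np.cos(y),0])
p0=np.array([0,b,0])
for nm,(U,V),off in(('h1',(320,240),-15),('btn',(402,231),-20),('h3',(492,222),-15),('h4',(563,213),-15)):
    uu=155+(U+.5)*150/800-.5; vv=95+(V+.5)*90/480-.5
    p=plane(s,uu,vv,n,n@p0+off);print(nm,p,'along',ax@p)
# top view button: bump px in crop (178,290)
for nm,(U,V),z in(('btnTop',(180,291),65),('collar',(140,381),82),('innerLipBolted',(60,582),123)):
    uu=140+(U+.5)*65/300-.5; vv=130+(V+.5)*130/600-.5
    p=onz(c,uu,vv,z);print(nm,p,'along',ax@p)
# rest/lip heights
for z0,z1 in((98,112),(115,130)):
    m=(w[...,2]>z0)&(w[...,2]<z1);v,u=np.where(m);k=(u>130)&(u<210)&(v>125)&(v<262)
    P=w[v[k],u[k]]; t=P@ax; d=(P-p0)@n
    h=t>550
    for g in(h,~h): print(z0,g.sum(),np.percentile(t[g],[5,50,95]),np.percentile(d[g],[5,50,95]))
e=readout.observe();print(e['ee_pos'],np.degrees(np.arctan2(e['ee_rot'][1,2],e['ee_rot'][0,2])))
E
```

```text
line 0.015480399832526005 239.96103107113078 yaw 0.015479163421620801
side tube mean [543.2 244.2  78.1] line y there 248.37051909471458
h1 [499.9 232.7  65.3] along 503.4003288298743
btn [540.4 228.3  69.5] along 543.9039411388916
h3 [586.5 234.   64.1] along 590.07144347365
h4 [622.7 234.6  64.6] along 626.2966622289595
btnTop [541.1 227.4  65. ] along 544.5507362027321
collar [487.4 244.5  82. ] along 491.1124807804448
innerLipBolted [374.9 274.1 123. ] along 379.13482939666
98 441 [665.2 677.4 689.9] [-49.3  -1.   49.4]
98 432 [390.6 401.4 413.4] [-49.8  -1.1  49.2]
115 90 [689.2 690.5 693.5] [-47.9   4.9  50. ]
115 86 [385.7 388.  389.2] [-47.5   0.4  49.7]
[ 243.6 -574.9  221.4] -67.03354497121786
```

Emit:
play_rows(increments=[[-297, 0, -320, 0.2, 100], [-297, 0, -320, 0.2, 100], [-297, 0, -320, 0.2, 100], [-297, 0, -320, 0.2, 100], [-297, 0, -320, 0.2, 100], [-297, 0, -320, 0.2, 100], [-297, 0, -320, 0.2, 100], [-297, 0, -320, 0.2, 100], [-297, 0, -320, 0.2, 100], [-594, 0, -640, 0.385, 100], [-594, 0, -640, 0.385, 100], [-594, 0, -640, 0.385, 100], [-594, 0, -640, 0.385, 100], [-594, 0, -640, 0.385, 100], [-594, 0, -640, 0.385, 100], [-594, 0, -640, 0.385, 100], [-594, 0, -640, 0.385, 100], [-594, 0, -640, 0.385, 100], [-594, 0, -640, 0.385, 100], [-594, 0, -640, 0.385, 100]])

```text
time: 2.1
ee_pos: [540.1, 246.6, 221.6]
ee_rot: [[-1.0, -0.002, 0.018], [-0.018, 0.001, -1.0], [0.002, -1.0, -0.001]]
ft_force: [-0.3, -0.8, -0.8]
width: 1.003
```

Emit:
play_rows(increments=[[0, 40, 0, 0, 100], [0, 80, 0, 0, 100], [0, 110, 0, 0, 100], [0, 130, 0, 0, 100], [0, 145, 0, 0, 100], [0, 158, 0, 0, 100], [0, 158, 0, 0, 100], [0, 158, 0, 0, 100]])

```text
time: 2.9
ee_pos: [540.3, 246.5, 64.1]
ee_rot: [[-1.0, -0.001, 0.017], [-0.017, 0.001, -1.0], [0.001, -1.0, -0.001]]
ft_force: [-0.5, 0.6, -0.6]
width: 1.002
```

```bash
python3 - <<'E'
from h import *
from rig import readout, vision
s=readout.observe();print(s['ee_pos'],s['ft_force'])
a=vision.camera('side');np.savez('side1.npz',**a)
b=vision.camera('top')
A=cv2.resize(a['image'][80:200,150:310,::-1],(800,600),interpolation=cv2.INTER_CUBIC)
cv2.imwrite('pics/g1.png',A)
E
```

```text
[540.2566162  246.51389888  64.14554898] [-0.53623853  0.57434543 -0.56144653]
```

View pics/g1.png

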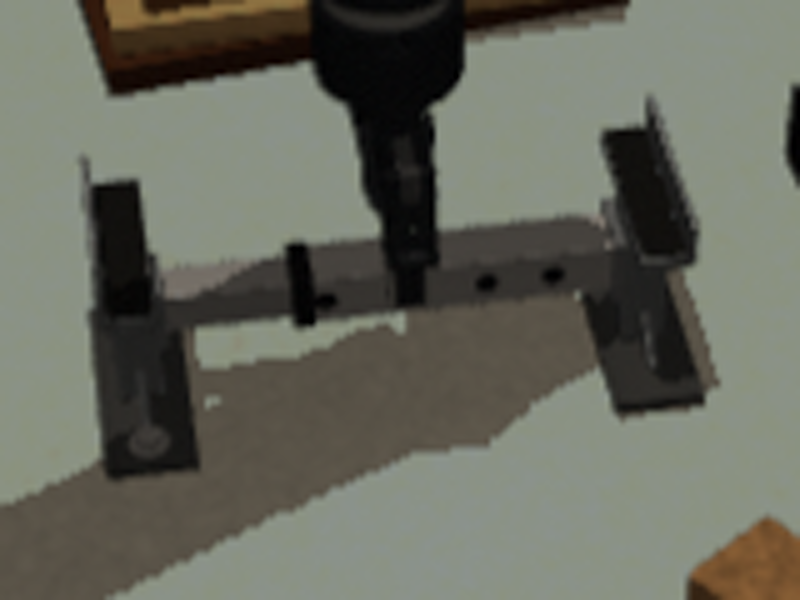

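The closed-up view shows the fingers straddling the tube at (408,290), over the button. Now I close the gripper.

Emit:
play_rows(increments=[[0, 0, 0, 0, 50], [0, 0, 0, 0, 42], [0, 0, 0, 0, 36], [0, 0, 0, 0, 30], [0, 0, 0, 0, 25], [0, 0, 0, 0, 20], [0, 0, 0, 0, 20], [0, 0, 0, 0, 20], [0, 0, 0, 0, 20], [0, 0, 0, 0, 20]], grip_force=50)

```text
time: 4.0
ee_pos: [540.8, 249.6, 65.7]
ee_rot: [[-1.0, 0.001, 0.019], [-0.019, 0.005, -1.0], [-0.001, -1.0, -0.005]]
ft_force: [-1.0, 2.5, 5.9]
width: 0.326
```

Emit:
play_rows(increments=[[0.5, 0, 0, 0, 20], [1, 0, 0, 0, 20], [1.5, 0, 0, 0, 20], [2, 0, 0, 0, 20], [2, 0, 0, 0, 20]])

```text
time: 4.5
ee_pos: [540.7, 249.7, 65.8]
ee_rot: [[-1.0, 0.005, 0.019], [-0.018, 0.006, -1.0], [-0.005, -1.0, -0.006]]
ft_force: [5.4, 2.2, -3.8]
width: 0.325
```

Emit:
play_rows(increments=[[2, 0, 0, 0, 20], [3, 0, 0, 0, 20], [4, 0, 0, 0, 20], [5, 0, 0, 0, 20]])

```text
time: 4.9
ee_pos: [539.0, 249.7, 65.8]
ee_rot: [[-1.0, 0.011, 0.018], [-0.018, 0.007, -1.0], [-0.011, -1.0, -0.007]]
ft_force: [8.7, 0.9, -8.5]
width: 0.325
```

Emit:
play_rows(increments=[[3, 0, 0, 0, 20], [4, 0, 0, 0, 20], [5, 0, 0, 0, 20], [6, 0, 0, 0, 20]])

```text
time: 5.3
ee_pos: [538.7, 249.7, 65.9]
ee_rot: [[-1.0, 0.021, 0.017], [-0.016, 0.009, -1.0], [-0.021, -1.0, -0.009]]
ft_force: [13.8, 1.9, -12.8]
width: 0.327
```

Emit:
play_rows(increments=[[5, 1, 0, 0, 20], [6, 1.5, 0, 0, 20], [7, 2, 0, 0, 20], [7.5, 2, 0, 0, 20]])

```text
time: 5.7
ee_pos: [538.9, 249.8, 65.8]
ee_rot: [[-0.999, 0.035, 0.015], [-0.014, 0.012, -1.0], [-0.036, -0.999, -0.012]]
ft_force: [13.1, -0.4, -0.3]
width: 0.325
```

Emit:
play_rows(increments=[[6, 0, 0, 0, 20], [8, 0, 0, 0, 20], [9, 0, 0, 0, 20], [9, 0, 0, 0, 20], [9, 0, 0, 0, 20]])

```text
time: 6.2
ee_pos: [538.7, 249.8, 66.0]
ee_rot: [[-0.999, 0.051, 0.013], [-0.013, 0.015, -1.0], [-0.051, -0.999, -0.015]]
ft_force: [19.1, 1.2, -14.9]
width: 0.325
```

Emit:
play_rows(increments=[[4, 1, 0, 0, 20], [6, 2, 0, 0, 20], [7, 2.5, 0, 0, 20], [8, 2.5, 0, 0, 20], [9, 2.5, 0, 0, 20], [9, 2.5, 0, 0, 20]])

```text
time: 6.8
ee_pos: [539.0, 249.8, 65.7]
ee_rot: [[-0.998, 0.068, 0.011], [-0.009, 0.019, -1.0], [-0.068, -0.998, -0.018]]
ft_force: [14.7, -1.3, 2.9]
width: 0.328
```

```bash
python3 - <<'E'
from h import *
from rig import readout, vision
s=readout.observe();print(s['ee_pos'],s['ft_force'],s['wrist_torque'])
a=vision.camera('side');np.savez('side2.npz',**a)
A=cv2.resize(a['image'][100:180,160:300,::-1],(800,457),interpolation=cv2.INTER_CUBIC)
cv2.imwrite('pics/g2.png',A)
E
```

```text
[538.9614115  249.82538155  65.72647895] [14.73872144 -1.31921992  2.86028585] [-0.3469046  -2.74744132 -0.03518353]
```

View pics/g2.png

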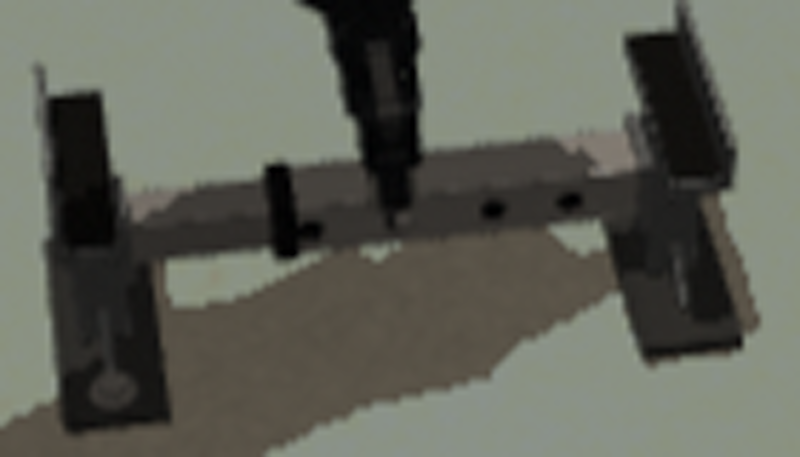

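```bash
python3 - <<'E'
from h import *
s=load('side2')
for p in [(539,219,48.7),(539,219,65),(539,233,50),(539,233,80),(541,227,65),(541,233,65)]:
    q=s['mtx']@(s['R']@np.array(p,float)+s['t']);u,v=q[:2]/q[2]
    print(p,(u-160)*800/140,(v-100)*457/80)
E
```

```text
(539, 219, 48.7) 400.6591546705764 263.55781067867207
(539, 219, 65) 399.6981156674602 237.53555829000115
(539, 233, 50) 396.60148454931885 241.406937118398
(539, 233, 80) 394.7600508284167 193.05483599183208
(541, 227, 65) 401.6768487332081 225.56768037760668
(541, 233, 65) 399.9529321067947 216.9910924309871
```

```bash
python3 - <<'E'
from h import *
np.set_printoptions(precision=0,suppress=True,linewidth=200)
s=load('side2');w=pts(s)
for r in range(130,146): print(r,'z',w[r,224:240,2],'y',w[r,224:240,1])
A=np.clip(s['image'][120:150,212:252,::-1].astype(float)*1.8,0,255).astype(np.uint8)
cv2.imwrite('pics/g3.png',cv2.resize(A,(800,600),interpolation=cv2.INTER_NEAREST))
E
```

```text
130 z [122. 122. 118. 119. 101. 104. 106.  98.  97.  78.  79.  82.  80.  77.  76.  75.] y [202. 201. 205. 205. 224. 220. 218. 226. 227. 248. 247. 244. 245. 249. 248. 249.]
131 z [ 99.  97.  98. 103. 102. 103. 102.  nan  95.  75.  76.  79.  77.  77.  81.  81.] y [224. 227. 224. 219. 220. 218. 218.  nan 226. 249. 246. 242. 244. 244. 239. 239.]
132 z [ 96.  95. 100. 100.  96.  99.  96.  89.  90.  78.  79.  78.  79.  78.  79.  79.] y [224. 224. 219. 218. 223. 218. 222. 229. 227. 241. 239. 240. 238. 239. 237. 237.]
133 z [90. 91. 94. 96. 96. 95. 96. 95. 88. 79. 79. 77. 78. 79. 77. 77.] y [227. 226. 221. 219. 218. 220. 218. 218. 226. 236. 235. 237. 235. 234. 236. 235.]
134 z [84. 84. 93. 90. 90. 88. 92. 87. 85. 79. 76. 78. 77. 71. 72. nan] y [229. 229. 218. 222. 221. 223. 219. 224. 226. 232. 235. 232. 232. 239. 238.  nan]
135 z [78. 79. 86. 89. 88. 86. 88. 86. 83. 71. 71. nan 73. 71. 73. 69.] y [232. 231. 222. 219. 220. 222. 219. 221. 224. 236. 237.  nan 233. 236. 233. 237.]
136 z [75. 78. 83. 84. 84. 86. 83. 81. 78. 69. 69. 72. 71. 71. 71. 69.] y [232. 228. 223. 221. 221. 218. 221. 222. 2
[... 743 characters left out ...]
 234. 231. 232. 229. 232. 232. 230. 235. 234. 232. 231. 234. 231. 233. 235.]
142 z [52. 54. 53. 50. 48. 50. nan 49. 51. 50. 53. -2. -3.  2.  0. -3.] y [234. 231. 232. 235. 237. 234.  nan 235. 232. 233. 229. 289. 289. 284. 285. 288.]
143 z [48. 50. -1. -1. -1. -1. -0.  2. -0.  1.  1. -3. -1. -3. -1. -1.] y [235. 232. 287. 287. 286. 285. 284. 281. 284. 282. 282. 286. 283. 285. 282. 281.]
144 z [-3. -2. -3. -4.  0.  1.  1. -4.  3. -1.  1.  1. -3.  2. -4. -2.] y [286. 284. 285. 286. 281. 280. 279. 285. 276. 280. 278. 277. 281. 275. 281. 278.]
145 z [ 2. -3. -1. -0. -2. -1. -2. -2. -0. -4.  2.  1. -1.  1. -2. -2.] y [277. 282. 279. 278. 279. 278. 278. 278. 275. 279. 273. 273. 275. 272. 275. 274.]
```

View pics/g3.png

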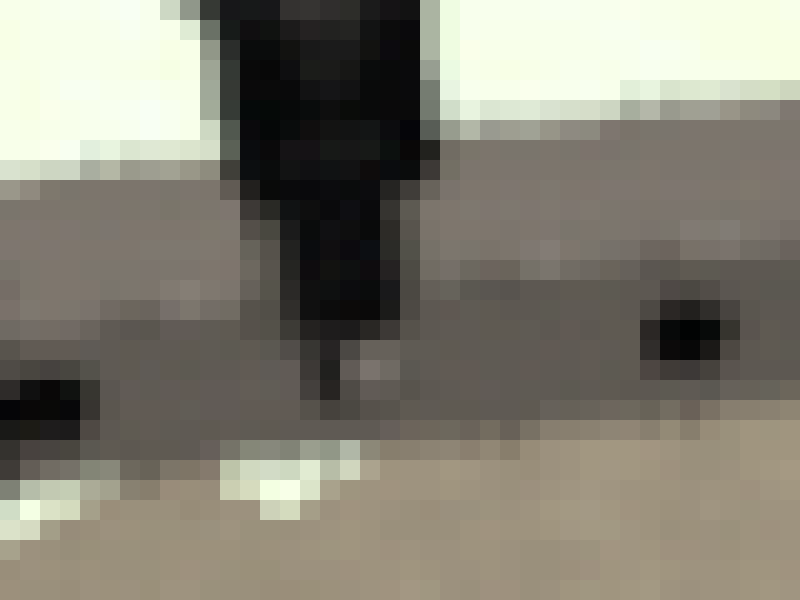

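The picture and the depth map show that the fingertips end at about z = 75. The pads hold only the top of the tube, and the button (372,365 in the zoom) is still proud, so it isn't pressed. The hand has also tilted by 0.07 rad. I'll relax the load, tilt it back with gentle opposite loads, then regrip lower.

Emit:
play_rows(increments=[[0, 0, 0, 0, 20], [-3, -1, 0, 0, 20], [-6, -1.5, 0, 0, 20], [-8, -2, 0, 0, 20], [-8, -2, 0, 0, 20]])

```text
time: 7.35
ee_pos: [541.0, 249.8, 65.8]
ee_rot: [[-0.998, 0.056, 0.012], [-0.011, 0.016, -1.0], [-0.056, -0.998, -0.016]]
ft_force: [-4.5, 2.8, -10.3]
width: 0.331
```

Emit:
play_rows(increments=[[-5, 0, 0, 0, 20], [-8, 0, 0, 0, 20], [-11, 0, 0, 0, 20], [-11, 0, 0, 0, 20]])

```text
time: 7.75
ee_pos: [542.5, 249.8, 65.6]
ee_rot: [[-0.999, 0.039, 0.014], [-0.014, 0.013, -1.0], [-0.039, -0.999, -0.013]]
ft_force: [-16.1, 0.7, 10.5]
width: 0.328
```

Emit:
play_rows(increments=[[-5, 0, 0, 0, 20], [-8, 0, 0, 0, 20], [-9, 0, 0, 0, 20], [-9, 0, 0, 0, 20]])

```text
time: 8.15
ee_pos: [542.2, 249.8, 65.6]
ee_rot: [[-1.0, 0.022, 0.016], [-0.015, 0.01, -1.0], [-0.022, -1.0, -0.01]]
ft_force: [-16.2, 0.9, 12.3]
width: 0.326
```

Emit:
play_rows(increments=[[-5, -1, 0, 0, 20], [-7, -1, 0, 0, 20], [-8, -1, 0, 0, 20], [-8, -1, 0, 0, 20]])

```text
time: 8.55
ee_pos: [541.9, 249.7, 65.6]
ee_rot: [[-1.0, 0.006, 0.017], [-0.017, 0.007, -1.0], [-0.006, -1.0, -0.007]]
ft_force: [-13.1, 0.6, 3.6]
width: 0.329
```

Emit:
play_rows(increments=[[1, 0, 0, 0, 20], [1, 0, 0, 0, 60], [1, 0, 0, 0, 60], [1, 0, 0, 0, 60], [1, 0, 0, 0, 60]])

```text
time: 9.05
ee_pos: [541.4, 249.6, 65.8]
ee_rot: [[-1.0, 0.007, 0.017], [-0.016, 0.007, -1.0], [-0.007, -1.0, -0.007]]
ft_force: [0.1, -0.8, -0.5]
width: 0.598
```

```bash
python3 - <<'E'
from h import *
from rig import readout, vision
np.set_printoptions(precision=0,suppress=True,linewidth=200)
s=readout.observe();print(s['ee_pos'],s['ft_force'],s['width'],s['ee_rot'].round(3).tolist())
a=vision.camera('side');np.savez('side3.npz',**a)
w=pts(a);im=a['image'].astype(int).sum(2)
for r in range(124,150,2): print(r,'z',w[r,222:242,2],'y',w[r,222:242,1]);print('   ',im[r,222:242])
A=np.clip(a['image'][110:155,200:260,::-1].astype(float)*1.8,0,255).astype(np.uint8)
cv2.imwrite('pics/g4.png',cv2.resize(A,(800,600),interpolation=cv2.INTER_NEAREST))
E
```

```text
[541. 250.  66.] [ 0. -1. -1.] 0.5981392516196357 [[-1.0, 0.007, 0.017], [-0.016, 0.007, -1.0], [-0.007, -1.0, -0.007]]
124 z [ -5.  -3.  82. 125. 144. 157. 157. 154. 156. 156. 152. 152. 154. 151. 153.  -3.  -1.  -2.  -1.  -6.] y [375. 373. 272. 221. 198. 182. 182. 185. 183. 182. 186. 186. 184. 186. 184. 366. 363. 364. 363. 368.]
    [417 375 250 111  35  16  20  20  20  23  20  15  17  20 106 385 416 418 417 417]
126 z [  1.   0.  -4. 124. 136. 148. 147. 146. 148. 143. 148. 144. 145. 147. 147.  79.  80.  79.  79.  81.] y [359. 360. 364. 214. 200. 185. 186. 187. 185. 190. 184. 188. 186. 184. 183. 262. 260. 261. 261. 258.]
    [415 419 416 216  55  16  26  15  22  24  24  25  17  19  40 241 261 243 226 226]
128 z [ 80.  76.  78.  78. 121. 140. 138. 131. 134. 134. 134. 136. 133. 138. 138.  75.  80.  79.  78.  77.] y [258. 263. 260. 260. 210. 187. 189. 197. 193. 193. 192. 190. 192. 187. 186. 258. 252. 253. 254. 254.]
    [229 199 192 173  71  18  16  42  48  42  47  52  37  22  25 177 195 195 196 197]
130 z [ 81.  81.  79.  80. 132. 132. 131. 132. 128. 127. 131. 130. 128. 130.  nan  78.
[... 2053 characters left out ...]
3. 278. 281. 283. 276. 281. 278. 275. 277. 276. 278. 277.]
    [408 411 360 349 350 404 413 415 283 242 240 239 241 244 239 236 237 241 242 246]
146 z [-2. -5. -2.  1.  1.  0. -1.  1. -2.  1. -0.  1. -3. -2. -2.  1.  1. -4. -2.  3.] y [277. 280. 276. 274. 273. 273. 274. 271. 274. 270. 271. 270. 273. 272. 272. 268. 267. 272. 269. 264.]
    [240 240 241 237 236 237 337 404 282 235 236 235 235 239 244 239 240 244 249 248]
148 z [-3. -3. -2.  2. -0. -1. -5. -0. -5. -1. -4. -0.  1.  0.  1. -3. -4. -4. -0.  1.] y [270. 270. 269. 264. 266. 267. 270. 264. 269. 264. 267. 263. 262. 261. 260. 264. 265. 264. 260. 258.]
    [237 237 235 235 238 238 239 241 239 243 246 242 238 241 241 238 235 238 238 242]
```

View pics/g4.png

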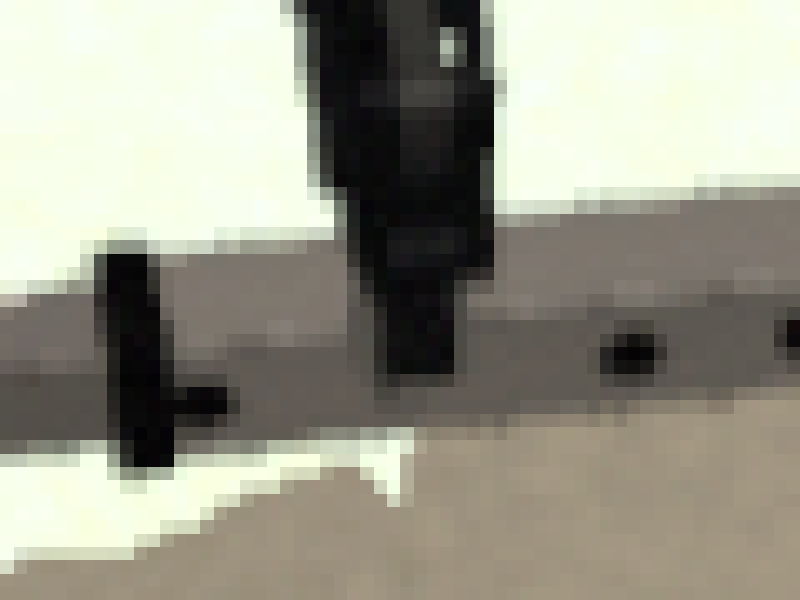

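The zoom shows the finger (390–455, 270–375) ending at z≈82 with the jaws at 60%. That is well above the stated tip length, so I go 25 mm lower and regrip.

Emit:
play_rows(increments=[[0, 8, 0.5, 0, 60], [0, 16, 0.5, 0, 60], [0, 22, 0.5, 0, 60], [0, 25, 0.5, 0, 60], [0, 25, 0.5, 0, 60]])

```text
time: 9.6
ee_pos: [540.9, 249.1, 40.0]
ee_rot: [[-1.0, 0.005, 0.017], [-0.017, 0.006, -1.0], [-0.006, -1.0, -0.006]]
ft_force: [-0.9, 0.1, 0.5]
width: 0.6
```

Emit:
play_rows(increments=[[0, 0, 0, 0, 50], [0, 0, 0, 0, 42], [0, 0, 0, 0, 36], [0, 0, 0, 0, 30], [0, 0, 0, 0, 25], [0, 0, 0, 0, 20], [0, 0, 0, 0, 20], [0, 0, 0, 0, 20]])

```text
time: 10.4
ee_pos: [541.0, 249.9, 40.6]
ee_rot: [[-1.0, 0.006, 0.017], [-0.017, 0.007, -1.0], [-0.006, -1.0, -0.007]]
ft_force: [-1.5, 1.5, 6.2]
width: 0.341
```

```bash
python3 - <<'E'
from h import *
from rig import readout, vision
a=vision.camera('side');np.savez('side4.npz',**a)
A=np.clip(a['image'][110:155,200:260,::-1].astype(float)*1.8,0,255).astype(np.uint8)
cv2.imwrite('pics/g5.png',cv2.resize(A,(800,600),interpolation=cv2.INTER_NEAREST))
E
```

```text
(no output)
```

View pics/g5.png

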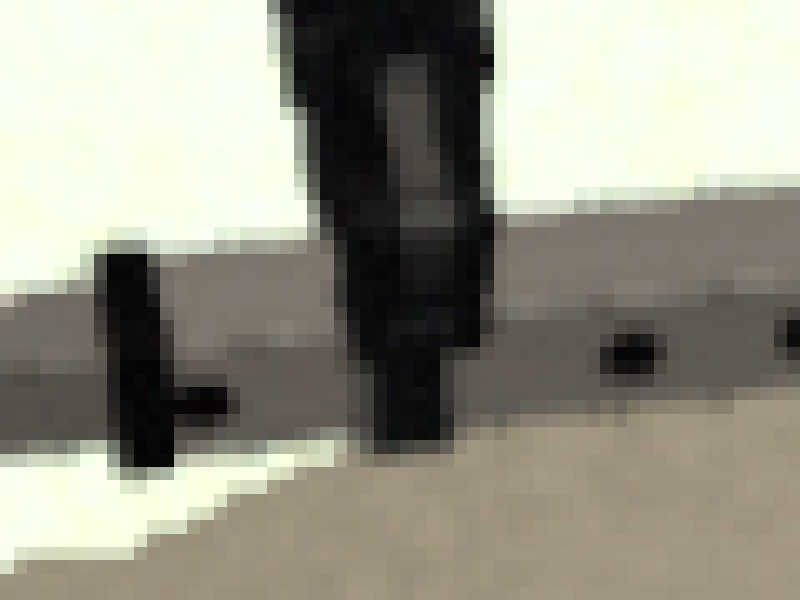

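The fingers now cover the tube face and the button. Pull gently.

Emit:
play_rows(increments=[[1, 0, 0, 0, 20], [2, 0.5, 0, 0, 20], [3, 0.5, 0, 0, 20], [4, 1, 0, 0, 20], [5, 1, 0, 0, 20], [6, 1, 0, 0, 20], [7, 1, 0, 0, 20]])

```text
time: 11.15
ee_pos: [538.4, 249.9, 40.6]
ee_rot: [[-1.0, 0.014, 0.016], [-0.016, 0.009, -1.0], [-0.014, -1.0, -0.009]]
ft_force: [8.0, 0.5, 1.5]
width: 0.343
```

Emit:
play_rows(increments=[[4, 0.5, 0, 0, 20], [6, 0.5, 0, 0, 20], [7, 0.5, 0, 0, 20], [8, 1, 0, 0, 20], [9, 1, 0, 0, 20], [10, 1, 0, 0, 20]])

```text
time: 11.75
ee_pos: [533.5, 249.9, 40.6]
ee_rot: [[-1.0, 0.023, 0.015], [-0.015, 0.011, -1.0], [-0.023, -1.0, -0.011]]
ft_force: [7.8, -0.0, 3.5]
width: 0.345
```

Emit:
play_rows(increments=[[5, 0.5, 0, 0, 20], [7, 0.5, 0, 0, 20], [9, 0.5, 0, 0, 20], [11, 0.5, 0, 0, 20], [13, 0.5, 0, 0, 20], [15, 1, 0, 0, 20], [17, 1, 0, 0, 20], [19, 1, 0, 0, 20], [21, 1, 0, 0, 20], [23, 1, 0, 0, 20], [25, 1, 0, 0, 20]])

```text
time: 12.85
ee_pos: [513.5, 249.6, 40.6]
ee_rot: [[-0.999, 0.032, 0.014], [-0.013, 0.013, -1.0], [-0.032, -0.999, -0.012]]
ft_force: [8.1, -0.4, 7.6]
width: 0.347
```

```bash
python3 - <<'E'
from h import *
from rig import readout, vision
a=vision.camera('side');np.savez('side5.npz',**a)
b=load('side4')
# collar shift: dark column centroid around rows 128-142 in both
for c in(b,a):
    g=c['image'].sum(2)[131:143,190:222]; print([int(x) for x in g.mean(0)])
E
```

```text
[265, 258, 247, 242, 228, 220, 211, 214, 204, 201, 186, 175, 169, 171, 168, 162, 162, 121, 48, 15, 14, 21, 81, 136, 136, 135, 140, 157, 166, 167, 170, 172]
[214, 199, 196, 192, 186, 189, 148, 65, 19, 14, 16, 75, 147, 148, 140, 141, 154, 172, 170, 170, 170, 174, 174, 169, 126, 74, 55, 32, 27, 30, 28, 26]
```

Emit:
play_rows(increments=[[5, 0, 0, 0, 20], [7, 0, 0, 0, 20], [9, 0, 0, 0, 20], [11, 0, 0, 0, 20], [13, 0, 0, 0, 20], [14, 0, 0, 0, 20], [15, 0, 0, 0, 20]])

```text
time: 13.6
ee_pos: [500.8, 249.5, 40.6]
ee_rot: [[-0.999, 0.036, 0.013], [-0.013, 0.014, -1.0], [-0.037, -0.999, -0.013]]
ft_force: [5.5, 1.2, 1.3]
width: 0.338
```

Emit:
play_rows(increments=[[3, 0, 0, 0, 20], [4, 0, 0, 0, 20], [5, 0, 0, 0, 20], [6, 0, 0, 0, 20], [7, 0, 0, 0, 20]])

```text
time: 14.1
ee_pos: [495.4, 249.4, 40.7]
ee_rot: [[-0.999, 0.039, 0.013], [-0.013, 0.014, -1.0], [-0.039, -0.999, -0.014]]
ft_force: [6.7, 0.3, 0.4]
width: 0.344
```

Emit:
play_rows(increments=[[2, 0, 0, 0, 20], [3, 0, 0, 0, 20], [4, 0, 0, 0, 20], [5, 0, 0, 0, 20]])

```text
time: 14.5
ee_pos: [495.1, 249.5, 40.8]
ee_rot: [[-0.999, 0.047, 0.012], [-0.011, 0.016, -1.0], [-0.048, -0.999, -0.015]]
ft_force: [12.8, -0.0, -6.2]
width: 0.347
```

At x = 495 the tube stops and the force rises to 12.8 N, so the stop is felt after 46 mm. I'll relax and take the tilt out with gentle opposite loads.

Emit:
play_rows(increments=[[0, 0, 0, 0, 20], [-3, 0, 0, 0, 20], [-6, -1, 0, 0, 20], [-7, -1, 0, 0, 20]])

```text
time: 14.9
ee_pos: [497.0, 249.4, 40.7]
ee_rot: [[-0.999, 0.038, 0.014], [-0.014, 0.014, -1.0], [-0.038, -0.999, -0.013]]
ft_force: [-6.5, 2.1, -1.9]
width: 0.343
```

Emit:
play_rows(increments=[[-4, 0, 0, 0, 20], [-6, 0, 0, 0, 20], [-8, 0, 0, 0, 20], [-8, 0, 0, 0, 20]])

```text
time: 15.3
ee_pos: [497.6, 249.4, 40.6]
ee_rot: [[-1.0, 0.025, 0.016], [-0.016, 0.011, -1.0], [-0.026, -1.0, -0.011]]
ft_force: [-11.9, 0.8, 11.6]
width: 0.343
```

Emit:
play_rows(increments=[[-4, 0, 0, 0, 20], [-6, -1, 0, 0, 20], [-7, -1, 0, 0, 20], [-7, -1, 0, 0, 20]])

```text
time: 15.7
ee_pos: [497.3, 249.3, 40.7]
ee_rot: [[-1.0, 0.013, 0.018], [-0.018, 0.009, -1.0], [-0.013, -1.0, -0.008]]
ft_force: [-9.7, 1.8, 4.4]
width: 0.345
```

Emit:
play_rows(increments=[[-4, 0, 0, 0, 20], [-6, -1, 0, 0, 20], [-6, -1, 0, 0, 20], [-6, -1, 0, 0, 20]])

```text
time: 16.1
ee_pos: [496.9, 249.2, 40.6]
ee_rot: [[-1.0, 0.001, 0.019], [-0.019, 0.006, -1.0], [-0.001, -1.0, -0.006]]
ft_force: [-7.4, 1.4, 2.0]
width: 0.343
```

Emit:
play_rows(increments=[[1, 0, 0, 0, 20], [1, 0, 0, 0, 90], [1, 0, 0, 0, 90], [1, 0, 0, 0, 90], [1, 0, 0, 0, 90], [1, -30, 0, 0, 90], [1, -80, 0, 0, 90], [1, -130, 0, 0, 90], [1, -170, 0, 0, 90], [1, -170, 50, 0, 90], [1, -170, 100, 0, 90], [1, -170, 150, 0, 90], [1, -170, 200, 0.06, 90], [0, -170, 250, 0.06, 90], [-10, -170, 300, 0.06, 90], [-15, -170, 330, 0.06, 90], [-15, -170, 330, 0.06, 90]])

```text
time: 17.8
ee_pos: [518.0, -88.4, 208.6]
ee_rot: [[-0.999, 0.002, -0.051], [0.051, 0.003, -0.999], [-0.002, -1.0, -0.003]]
ft_force: [-0.6, 0.2, 0.1]
width: 0.903
```

```bash
python3 - <<'E'
from h import *
from rig import readout, vision
np.set_printoptions(precision=1,suppress=True)
e=readout.observe();print(e['time'],e['ee_pos'],e['width'],e['ft_force'])
s=vision.camera('side');c=vision.camera('top');np.savez('side6.npz',**s);np.savez('top6.npz',**c)
hsv=cv2.cvtColor(s['image'],cv2.COLOR_RGB2HSV)
for nm,cc in(('top',c),('side',s)):
    hsv=cv2.cvtColor(cc['image'],cv2.COLOR_RGB2HSV)
    m=((hsv[...,1]>110)).astype(np.uint8);w=pts(cc)
    m2=m.astype(bool)&(w[...,2]>15)&(w[...,2]<30)&(w[...,1]<-180)&(w[...,1]>-350)&(w[...,0]>300)&(w[...,0]<700)
    n,l,st,ce=cv2.connectedComponentsWithStats(m2.astype(np.uint8))
    k=1+np.argmax(st[1:,4]);v,u=np.where(l==k)
    q=np.array([onz(cc,a,b,22)[:2] for a,b in zip(u,v)]);mu=q.mean(0)
    ev,V=np.linalg.eigh(np.cov((q-mu).T));d=V[:,1];print(nm,len(q),mu,'yaw',np.arctan(d[1]/d[0]),cv2.minAreaRect(q.astype(np.float32)))
A=cv2.resize(s['image'][95:185,155:305,::-1],(800,480),interpolation=cv2.INTER_CUBIC)
cv2.imwrite('pics/s6.png',np.clip(A*1.4,0,255).astype(np.uint8))
E
```

```text
17.8 [518.  -88.4 208.6] 0.9028651270946818 [-0.6  0.2  0.1]
top 1145 [ 525.9 -269.2] yaw 0.009430033852244528 ((515.9653930664062, -269.0238037109375), (47.39677429199219, 229.11973571777344), 89.99545288085938)
side 2696 [ 515.3 -270.5] yaw -0.04287686988261579 ((516.53857421875, -270.70025634765625), (55.32453155517578, 232.6264190673828), 87.44981384277344)
```

View pics/s6.png

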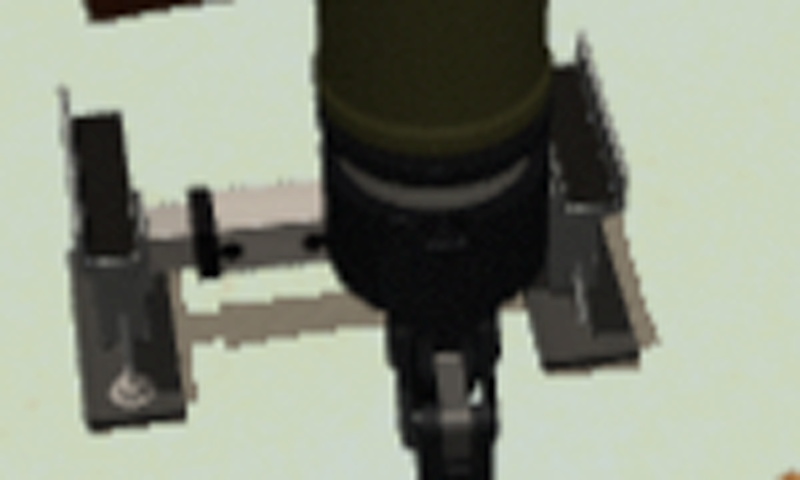

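Parts of the rack and board are hidden by the arm, so I'll check the button later. The collar has moved to (203,233). The board is at about (516,-267), yaw -0.042. I go there now and feel for the table.

Emit:
play_rows(increments=[[-2, 0, 50, 0, 90], [-4, 0, 100, -0.009, 90], [-7, 0, 150, -0.009, 90], [-7, 0, 178, -0.009, 90], [-7, 40, 178, -0.009, 90], [-7, 80, 178, -0.009, 90], [-7, 120, 178, -0.009, 90], [-7, 150, 178, -0.009, 90], [-7, 165, 178, -0.009, 90], [-7, 175, 178, -0.009, 90], [-7, 178, 178, -0.009, 90], [-7, 178, 178, -0.009, 90]])

```text
time: 19.1
ee_pos: [517.8, -258.8, 29.9]
ee_rot: [[-0.999, 0.002, -0.034], [0.034, 0.006, -0.999], [-0.002, -1.0, -0.006]]
ft_force: [-1.7, 0.0, 0.4]
width: 0.9
```

```bash
python3 - <<'E'
from h import *
from rig import readout, vision
s=vision.camera('side');np.savez('side7.npz',**s)
A=s['image'][225:360,180:340,::-1]
cv2.imwrite('pics/s7.png',np.clip(cv2.resize(A,(700,590),interpolation=cv2.INTER_CUBIC)*1.5,0,255).astype(np.uint8))
E
```

```text
(no output)
```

View pics/s7.png

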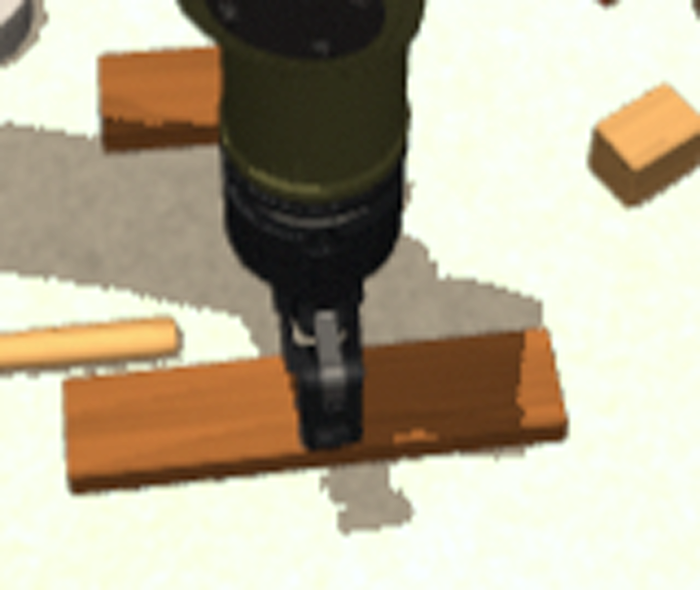

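The view shows the hand astride the board's middle, but 8 mm short in y. I correct that and descend while watching the force.

Emit:
play_rows(increments=[[1, 0, 5, 0.008, 90], [1, 0, 8, 0.008, 90], [1, 4, 9, 0.008, 90], [1, 8, 9, 0.008, 90], [1, 12, 9, 0.008, 90], [1, 16, 9, 0.008, 90], [1, 19, 9, 0.008, 90]])

```text
time: 19.85
ee_pos: [516.5, -267.7, 10.6]
ee_rot: [[-0.999, 0.002, -0.042], [0.042, 0.006, -0.999], [-0.002, -1.0, -0.007]]
ft_force: [-0.1, -0.1, 0.3]
width: 0.897
```

Emit:
play_rows(increments=[[0, 2, 0, 0, 72], [0, 4, 0, 0, 72], [0, 6, 0, 0, 72], [0, 6, 0, 0, 72]])

```text
time: 20.25
ee_pos: [516.4, -267.5, 4.4]
ee_rot: [[-0.999, 0.002, -0.042], [0.042, 0.007, -0.999], [-0.002, -1.0, -0.007]]
ft_force: [-0.4, -0.4, 0.7]
width: 0.717
```

```bash
python3 - <<'E'
from h import *
from rig import readout, vision
s=vision.camera('side');np.savez('side8.npz',**s)
np.set_printoptions(precision=0,suppress=True,linewidth=200)
w=pts(s)
for r in range(312,346,2): print(r,w[r,246:266,2],s['image'][r,246:266].sum(1))
print(readout.observe()['width'])
E
```

```text
312 [ 96.  19. 119. 121. 122. 123. 124. 124. 126. 120. 123. 117. 115.  92.  96.  94.  21.  20.  20.  17.] [ 61  97  76  46  42  92 229 245 245 244 183  74  30  37  46  44 121 130 131 132]
314 [ 94.  90.  85.  84.  84.  85. 124. 123. 123. 123. 122.  87.  91.  92.  94.  91.  19.  19.  19.  20.] [ 68  45  39  37  33  49 223 246 247 245 222  97  39  37  46  45 118 130 131 133]
316 [ 91.  89.  90.  89.  89.  89. 122. 118. 120. 123. 123.  86.  87.  87.  84.  83.  nan  21.  22.  23.] [ 68  65  66  73  47  47 187 238 247 245 245 123  49  41  43  46 110 128 130 128]
318 [ 87.  84.  84.  87.  84.  85. 121. 121. 121. 122. 123.  81.  83.  83.  84.  22.  22.  21.  18.  23.] [ 65  66  66  67  59  58 146 233 246 245 246 166  81  50  81  99 126 132 131 131]
320 [ 83.  80.  81.  80.  18. 110. 117. 122. 122. 120. 122. 121. 121. 122. 123. 119.  19.  18.  22.  23.] [109  75  84  79  96  93 146 203 203 195 191 156  99  85  85  92 111 120 121 123]
322 [ 25.  77. 111. 123. 122. 122. 122. 124. 124. 126. 121. 123. 122. 123. 124. 120. 118.  21.  21.  24.] [182  92  78 105 111 112 141 246 265 266 268 270 173 1
[... 1274 characters left out ...]
 295 295]
338 [ 1. -2.  1.  0.  1. -4.  1. -1.  1. -0. -2.  2. -1.  0. -4. -2. -1.  0. -0. -1.] [508 505 506 508 432 408 324 306 305 296 291 291 292 296 295 296 299 303 303 300]
340 [-2.  1. -2.  1. -1.  1.  3. -3. -1. -2.  4. -0. -3.  1. -1.  0. -3. -1. -1. -1.] [510 511 508 504 505 505 429 324 301 300 304 303 303 305 306 304 298 297 302 300]
342 [-1.  0. -0. -1. -0. -2.  0.  1. -1. -2.  0. -2.  1. -1.  1. -2. -1. -2. -1.  1.] [510 513 511 513 513 512 511 510 503 503 342 299 295 299 306 311 310 308 310 309]
344 [-1. -2. -1. -1. -1. -2.  1. -0. nan  1. -4. -0.  3. -0. -2. -2. -1.  0.  0.  3.] [510 509 509 510 510 511 509 507 348 302 303 305 306 309 312 312 312 312 314 315]
0.7138488229535913
```

Emit:
play_rows(increments=[[0, 2, 0, 0, 72], [0, 4, 0, 0, 72], [0, 6, 0, 0, 72], [0, 8, 0, 0, 72], [0, 8, 0, 0, 72]])

```text
time: 20.8
ee_pos: [516.3, -267.4, -3.8]
ee_rot: [[-0.999, 0.002, -0.042], [0.042, 0.007, -0.999], [-0.001, -1.0, -0.007]]
ft_force: [-0.0, 0.7, 0.1]
width: 0.719
```

Emit:
play_rows(increments=[[0, 2, 0, 0, 72], [0, 4, 0, 0, 72], [0, 5, 0, 0, 72], [0, 6, 0, 0, 72], [0, 6, 0, 0, 72]])

```text
time: 21.3
ee_pos: [516.2, -267.3, -9.9]
ee_rot: [[-0.999, 0.001, -0.042], [0.042, 0.007, -0.999], [-0.001, -1.0, -0.007]]
ft_force: [-0.1, -0.2, 0.4]
width: 0.722
```

Emit:
play_rows(increments=[[0, 2, 0, 0, 68], [0, 2, 0, 0, 64], [0, 2, 0, 0, 60], [0, 2, 0, 0, 55], [0, 2, 0, 0, 50], [0, 2, 0, 0, 50], [0, 2, 0, 0, 50], [0, 2, 0, 0, 50]], grip_force=50)

```text
time: 22.1
ee_pos: [516.3, -267.2, -11.7]
ee_rot: [[-0.999, 0.001, -0.041], [0.041, 0.007, -0.999], [-0.001, -1.0, -0.007]]
ft_force: [-0.8, 2.3, 4.9]
width: 0.6
```

Emit:
play_rows(increments=[[0, -15, 0, 0, 50], [0, -40, 0, 0, 50], [0, -80, 0, 0, 50], [0, -120, 0, 0, 50], [0, -155, 0, 0, 50], [0, -155, 0, 0, 50], [0, -155, 0, 0, 50]])

```text
time: 22.8
ee_pos: [516.2, -268.7, 144.3]
ee_rot: [[-0.999, 0.003, -0.042], [0.042, 0.006, -0.999], [-0.003, -1.0, -0.006]]
ft_force: [-0.7, -0.6, -1.4]
width: 0.601
```

Emit:
play_rows(increments=[[2, 0, -30, 0, 50], [4, 0, -70, 0, 50], [6, 0, -110, 0, 50], [8, 0, -150, -0.02, 50], [10, 0, -190, -0.02, 50], [12, 0, -230, -0.02, 50], [14, 0, -270, -0.04, 50], [16, 0, -310, -0.04, 50], [18, 0, -350, -0.057, 50], [20, 0, -390, -0.057, 50], [22, 0, -430, -0.057, 50], [24, 0, -470, -0.057, 50], [25, 0, -500, -0.057, 50], [25, 0, -516, -0.057, 50], [25, 0, -516, -0.057, 50], [25, 0, -516, -0.057, 50]])

```text
time: 24.4
ee_pos: [512.6, 245.3, 146.6]
ee_rot: [[-1.0, 0.001, 0.013], [-0.013, 0.003, -1.0], [-0.001, -1.0, -0.003]]
ft_force: [0.3, -0.9, -1.5]
width: 0.595
```

```bash
python3 - <<'E'
from h import *
from rig import readout, vision
np.set_printoptions(precision=1,suppress=True)
e=readout.observe();print(e['time'],e['ee_pos'],e['width'],e['ft_force'],e['ee_rot'].round(3).tolist())
s=vision.camera('side');c=vision.camera('top');np.savez('side9.npz',**s);np.savez('top9.npz',**c)
ax=np.array([np.cos(.0155),np.sin(.0155),0]);n=np.array([-ax[1],ax[0],0]);p0=np.array([0,239.96,0])
for nm,cc in(('top',c),('side',s)):
    w=pts(cc);hsv=cv2.cvtColor(cc['image'],cv2.COLOR_RGB2HSV)
    m=(hsv[...,1]>100)&(w[...,2]>165)&(w[...,2]<195)&(w[...,1]>200)&(w[...,1]<300)
    P=w[m];t=P@ax
    print(nm,len(P),np.percentile(t,[1,99]),np.percentile((P-p0)@n,[2,98]),'z near/far',np.median(P[t<430,2]),np.median(P[t>600,2]))
w=pts(c)
for z0,z1 in((98,112),):
    m=(w[...,2]>z0)&(w[...,2]<z1);v,u=np.where(m);k=(u>130)&(u<210)&(v>125)&(v<262)
    P=w[v[k],u[k]];t=P@ax
    for g in(t>550,t<450): print(z0,g.sum(),np.percentile(t[g],[2,50,98]))
A=cv2.resize(s['image'][65:185,150:310,::-1],(800,600),interpolation=cv2.INTER_CUBIC)
cv2.imwrite('pics/s9.png',np.clip(A*1.5,0,255).astype(np.uint8))
E
```

```text
24.4 [512.6 245.3 146.6] 0.5950235894036792 [ 0.3 -0.9 -1.5] [[-1.0, 0.001, 0.013], [-0.013, 0.003, -1.0], [-0.001, -1.0, -0.003]]
top 1233 [402.2 630.2] [-28.9  18.4] z near/far 180.37814334267978 180.16310013325833
side 1409 [402.8 630.9] [-33.5  18.2] z near/far 178.70417150048894 178.40581720687592
98 194 [620.9 633.2 645.4]
98 223 [390.2 396.2 413.9]
```

View pics/s9.png

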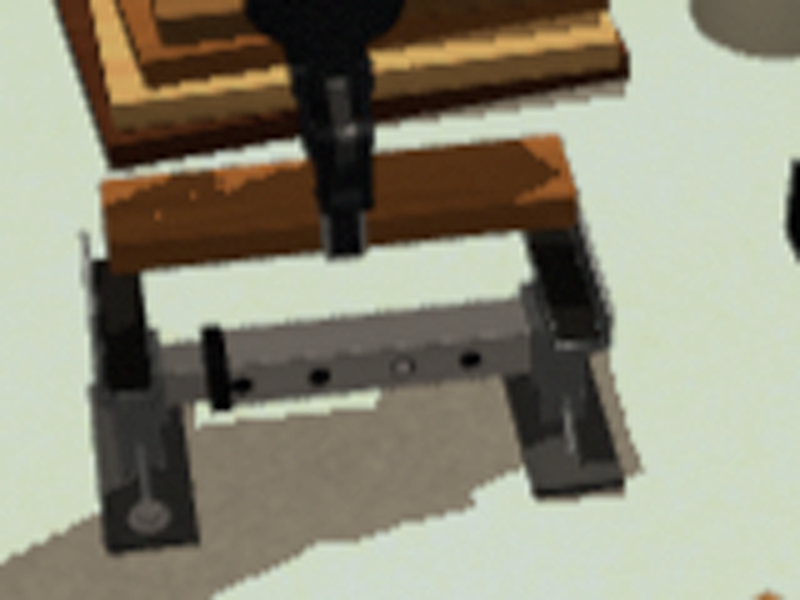

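The button shows bright in its new hole at (402,365). The board hangs level above both rests, centred at 516.4 along the tube (the lips' middle is 517). Lower gently.

Emit:
play_rows(increments=[[0, 10, -4, 0, 50], [0, 20, -4, 0, 50], [0, 28, -4, 0, 50], [0, 35, -4, 0, 50], [0, 40, -4, 0, 50], [0, 44, -4, 0, 50], [0, 46, -4, 0, 50], [0, 47, -4, 0, 50]])

```text
time: 25.3
ee_pos: [513.2, 248.8, 100.0]
ee_rot: [[-1.0, 0.002, 0.011], [-0.011, 0.003, -1.0], [-0.002, -1.0, -0.003]]
ft_force: [0.0, 0.5, -0.9]
width: 0.594
```

Emit:
play_rows(increments=[[0, 1, 0, 0, 50], [0, 2, 0, 0, 50], [0, 3, 0, 0, 50], [0, 4, 0, 0, 50]])

```text
time: 25.7
ee_pos: [513.2, 248.9, 96.0]
ee_rot: [[-1.0, 0.002, 0.011], [-0.011, 0.004, -1.0], [-0.002, -1.0, -0.004]]
ft_force: [0.2, -0.2, -2.2]
width: 0.598
```

Emit:
play_rows(increments=[[0, 0.7, 0, 0, 50], [0, 1.4, 0, 0, 50], [0, 2, 0, 0, 50]])

```text
time: 26.0
ee_pos: [513.3, 248.9, 94.0]
ee_rot: [[-1.0, 0.002, 0.011], [-0.011, 0.004, -1.0], [-0.002, -1.0, -0.004]]
ft_force: [0.3, -1.2, -1.7]
width: 0.6
```

Emit:
play_rows(increments=[[0, 0.7, 0, 0, 50], [0, 1.4, 0, 0, 50], [0, 2, 0, 0, 50]])

```text
time: 26.3
ee_pos: [513.3, 248.9, 91.9]
ee_rot: [[-1.0, 0.002, 0.011], [-0.011, 0.003, -1.0], [-0.002, -1.0, -0.003]]
ft_force: [-0.5, -1.0, -0.9]
width: 0.596
```

Emit:
play_rows(increments=[[0, 0.5, 0, 0, 50], [0, 1, 0, 0, 50], [0, 1.5, 0, 0, 50]])

```text
time: 26.6
ee_pos: [513.3, 248.9, 91.2]
ee_rot: [[-1.0, 0.003, 0.011], [-0.011, 0.004, -1.0], [-0.003, -1.0, -0.004]]
ft_force: [-2.6, -1.3, 10.6]
width: 0.598
```

Contact is felt at about 12 N. Ease off slightly and release.

Emit:
play_rows(increments=[[0, -0.3, 0, 0, 50], [0, -0.3, 0, 0, 62], [0, -0.3, 0, 0, 66], [0, -0.3, 0, 0, 72], [0, -0.3, 0, 0, 80], [0, -0.3, 0, 0, 88], [0, -0.3, 0, 0, 88], [0, -0.3, 0, 0, 88]])

```text
time: 27.4
ee_pos: [513.3, 248.8, 91.5]
ee_rot: [[-1.0, 0.002, 0.011], [-0.011, 0.004, -1.0], [-0.003, -1.0, -0.004]]
ft_force: [-0.7, 0.5, -0.3]
width: 0.88
```

Emit:
play_rows(increments=[[0, -5, 0, 0, 88], [0, -15, 0, 0, 88], [0, -30, 0, 0, 88], [0, -60, 0, 0, 88], [0, -100, 0, 0, 88], [0, -140, 0, 0, 88], [0, -150, 40, 0, 88], [0, -150, 90, 0, 88], [0, -150, 140, 0, 88], [0, -150, 190, 0, 88], [0, -150, 240, 0, 88], [0, -150, 290, 0, 88], [0, -150, 340, 0, 88], [0, -150, 390, 0, 88], [0, -150, 440, 0, 88], [0, -150, 440, 0, 88], [0, -150, 440, 0, 88]])

```text
time: 29.1
ee_pos: [517.4, -193.4, 240.5]
ee_rot: [[-1.0, 0.003, 0.007], [-0.007, 0.003, -1.0], [-0.003, -1.0, -0.003]]
ft_force: [-0.7, 0.7, -0.3]
width: 0.874
```

```bash
python3 - <<'E'
from h import *
from rig import readout, vision
np.set_printoptions(precision=1,suppress=True)
e=readout.observe();print(e['time'],e['ee_pos'],e['width'],e['ft_force'])
s=vision.camera('side');c=vision.camera('top')
ax=np.array([np.cos(.0155),np.sin(.0155),0]);n=np.array([-ax[1],ax[0],0]);p0=np.array([0,239.96,0])
for nm,cc in(('top',c),('side',s)):
    w=pts(cc);hsv=cv2.cvtColor(cc['image'],cv2.COLOR_RGB2HSV)
    m=(hsv[...,1]>100)&(w[...,2]>118)&(w[...,2]<140)&(w[...,1]>200)&(w[...,1]<300)
    P=w[m];t=P@ax-544.3;d=(P-p0)@n
    print(nm,len(P),np.percentile(t,[1,50,99]),np.percentile(d,[2,50,98]),'z near/mid/far',[np.median(P[g,2]) for g in(t<-100,abs(t+28)<30,t>50)],'slope',np.polyfit(t,d,1)[0])
w=pts(s);K=s['mtx']
# button depth: proud of wall
q=K@(s['R']@(p0+544.3*ax-20*n+[0,0,65])+s['t']);u,v=(q[:2]/q[2]).round().astype(int)
pt=w[v-2:v+3,u-3:u+4];print('y off of wall around button\n',((pt-p0)@n))
A=cv2.resize(s['image'][85:185,155:295,::-1],(800,571),interpolation=cv2.INTER_CUBIC)
cv2.imwrite('pics/s10.png',np.clip(A*1.5,0,255).astype(np.uint8))
E
```

```text
29.1 [ 517.4 -193.4  240.5] 0.8740087183988561 [-0.7  0.7 -0.3]
top 1778 [-140.8  -28.4   87.1] [-24.8  -1.1  22.8] z near/mid/far [np.float64(124.74072657986811), np.float64(124.68246622825404), np.float64(124.31654345545255)] slope -0.0013299571332662618
side 682 [-142.9  -84.5  -24.9] [-29.   -5.6  23. ] z near/mid/far [np.float64(123.77617945670224), np.float64(123.69612061668683), np.float64(nan)] slope 0.00281426002131745
y off of wall around button
 [[-468.4 -469.9 -470.  -471.  -472.6 -474.  -474.3]
 [-468.5 -469.4 -470.5 -471.8 -472.5 -473.2 -475.3]
 [-469.  -470.1 -471.2 -472.  -472.4 -473.5 -474.4]
 [-466.1 -467.7 -471.6 -470.9 -473.3 -473.2 -473.8]
 [-467.5 -468.1 -471.9 -470.8 -472.4 -473.  -472.9]]
  return _methods._mean(a, axis=axis, dtype=dtype,
  ret = ret.dtype.type(ret / rcount)
```

```bash
python3 - <<'E'
from h import *
np.set_printoptions(precision=1,suppress=True)
ax=np.array([np.cos(.0155),np.sin(.0155),0]);n=np.array([-ax[1],ax[0],0]);p0=np.array([0,239.96,0])
for f in('side0','side9'):
    s=load(f);w=pts(s);u,v=(230,138)
    print(f);print(((w[v-4:v+4,u-6:u+8]-p0)@n));print(s['image'][v-4:v+4,u-6:u+8].sum(2))
c=load('top0');w=pts(c);m=(w[...,2]>98)&(w[...,2]<112);v,u=np.where(m);k=(u>130)&(u<210)&(v>125)&(v<262)
print('rest z',np.median(w[v[k],u[k]][:,2]))
E
```

```text
side0
[[-10.   -9.8 -12.2 -11.  -14.2 -14.2 -14.8 -14.5 -14.5 -14.1 -14.6 -13.3
  -16.6 -15.6]
 [-15.7 -14.8 -15.9 -11.3   nan -17.2 -16.7 -13.8 -16.8 -13.4 -17.7 -17.5
  -14.7 -14.9]
 [-12.1 -14.1 -11.6 -15.8 -17.2 -16.8 -19.1 -17.2 -11.7 -20.3 -17.5 -16.4
  -14.4 -15. ]
 [-12.2 -14.4 -17.9 -15.1 -15.  -17.2   nan -14.7 -18.4 -19.1 -16.  -13.
  -16.7 -14. ]
 [-18.8 -17.2 -15.7 -15.9 -14.1 -19.  -16.7 -19.9 -12.3 -13.8 -14.3 -14.8
  -13.5 -17.8]
 [-15.5 -15.  -14.1 -12.5 -15.2 -17.3 -20.5 -16.7 -16.4 -17.5 -16.2 -14.6
  -12.6 -11.8]
 [-15.8 -14.8 -14.3 -15.1 -13.4 -19.7 -17.2 -22.3 -18.3 -12.9 -16.  -16.4
  -13.7 -18.4]
 [-15.3 -16.1 -16.6 -16.6 -17.8 -14.6 -13.9 -14.7 -14.7 -18.  -14.4 -15.1
  -16.2 -14.6]]
[[302 289 283 282 283 294 301 256 232 193 175 147 140 140]
 [195 177 150 144 142 147 152 150 150 148 151 149 148 148]
 [146 148 148 148 149 128 132 126 131 147 150 149 149 148]
 [142 144 143 142 132 200 240 202 122 143 151 150 150 149]
 [144 145 145 144 110 253 298 253 127 141 150 150 148 150]
 [144 146 145 145 114 188 205 179 127 144 150 147 148 147]
 [144 145 146 142 130 135 13
[... 607 characters left out ...]
.7 -13.8
  -13.3 -18.3]
 [-13.9 -20.9 -15.1 -15.9 -17.2 -21.9 -22.6 -22.8 -13.8 -13.8 -15.  -16.1
  -16.3 -17.4]
 [-15.6 -16.8 -12.5 -12.  -18.8 -17.9 -17.2 -15.2 -18.7 -16.5 -14.7 -16.8
  -14.5 -16.5]]
[[187 187 171 169 167 186 194 179 176 164 164 143 141 137]
 [167 164 146 140 141 146 147 148 147 146 145 142 147 147]
 [147 148 148 147 147 126 122 119 130 144 145 145 147 147]
 [147 149 147 148 122 128 154 137  96 139 147 149 147 147]
 [149 149 148 148 108 156 194 174  83 135 146 150 149 150]
 [149 149 150 149 126 141 154 147 114 142 147 148 150 147]
 [151 149 149 149 133 133 137 136 145 147 146 149 147 147]
 [148 147 147 147 148 146 146 157 163 169 170 161 174 162]]
rest z 104.7068003149914
```

```bash
python3 -c "
from rig import order
print(order.finish_job())"
```

```text
the job is handed in; nothing more can be done
None
```

I shortened the rack by one hole and laid the longer board across both rests. I released it and handed the job in with the clock at about 29 s; no verdict was reported.

**Tube:** The first grip sat too high, because the fingertips ended about 25 mm higher than the stated tip length implies. Before I noticed, I pulled up to 19 N against the still-locked button, and levelling the hand afterwards took up to 16 N the other way. Taking off the 6–8 N drag, I put the load on the button at no more than 13 N, but that load was not measured directly. After regripping 25 mm lower, the tube slid at about 8 N and stopped after 46 mm, with the force rising to 12.8 N. It was then locked in both directions. The depth picture shows the dome about 21 mm off the tube's axis, the same as at the start, so the button is fully out.

**Board:** I felt the rests at about 12 N and let go there. My last measurements in the rack frame were:

| Measure | Result | Limit |
|---|---|---|
| x of board centre | -28 mm | -40 to -15 mm |
| y of board centre | -1 mm (top camera) | -30 to 30 mm |
| Angle to the tube | within 0.003 rad | 0.2 rad |
| Height, end to end | level within 0.5 mm | 0.05 rad |

**Checks that disagreed or failed:**
- The board's top read 124–125 mm, against the expected 127 mm. Its centre is therefore about 113–116 mm up, against limits of 112 to 120 mm. I put this down to the 2 mm camera calibration.
- The final button check on the last picture was blocked by the arm, so the button result comes from the picture taken just before the board was lowered.
- I did not measure the other things on the table again. The arm's path was clear of them.

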